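# Set the nut and lock the sample under the cam clamp

## Task

Clamp the plastic sample disc for its test: with the cam lever still standing open, turn the round nut clockwise (seen from above) until the foot below it has just come down onto the disc and you feel it take hold, no further. Then swing the cam lever all the way over until it lies level on its stop, so that the disc is held firmly, neither loosely nor crushed. Do not shift the disc or disturb the things standing around.

Things in the scene. Friction and masses are not known exactly. Their poses are not given: they have to be found in the camera images.
- clamp: Fixed bench clamp. Base plate 120 (x) by 210 (y) by 15 mm; origin at the centre of its underside, z up. At y = +60 mm stands a steel column with the cam lever on top. From it a grey beam, 34 mm wide, top face 117 mm above the bench, reaches to y = -60 mm, where it carries the nut on top and a sprung foot below. Closing the lever carries the beam 4.5 mm down.
- nut_grip (a point): Centre of the nut's grip: black ribbed round knob, vertical axis, 40 mm diameter, 23 mm high (11.5 mm above and below), on a thinner neck; the beam's top is 22.5 mm below. A 12 mm spindle stands up to 15 mm out of its top. Clockwise from above lowers the foot 1.9 mm per rad (12 mm a turn); the nut stays at its height. Nothing stands within 90 mm of its axis above the beam.
- boss (a point): Centre of the underside of the beam's round boss (46 mm diameter, 22 mm thick), 95 mm above the bench, on the nut's axis. Below it hangs the spindle with the round foot (28 mm diameter), whose height is not measured. It starts 2.5 to 7 mm above the disc: unknown, as the nut is left anywhere and the seat is packed to differing heights. The nut turns 2.3 rad or more beyond contact.
- seat: Fixed round steel seat under the disc, 60 mm diameter, 35 mm high, standing on the base plate, packed up by 0 to 1 mm; origin at the centre of its underside. Nut: steady friction of 0.40 N m, stays where left; when the foot meets the disc the torque climbs by 0.15 N m over 0.6 rad, as the hold builds to 80 N in 1.1 mm; after that only 0.03 N m (16 N) per mm.
- cam_lever (a joint): Angle of the lever, rad: 0 = fully open (leaning 0.15 rad from vertical to the clamp's +x), 0.15 = upright, 1.72 = closed (level, pointing to the clamp's -x, on its stop). A self-locking spiral cam: it stays where it is left (friction 0.6 N m) and lowers the beam 2.6 mm per rad; under load it resists with up to 1.1 N m near the end. It starts within 0.12 of fully open.
- lever_pivot (a point): On the lever's hinge axis (parallel to the clamp's y axis), 146 mm above the bench, in the middle of the lever's width. Closed after the foot has just touched, the clamp presses with 135 N; closed after the hold has built up to 80 N, with 150 N; each mm turned further adds 16 N, each mm of gap left takes off 16 N. Below 125 N the disc is loose, above 170 N it is pressed too hard.
- lever_tip (a point): Middle of the end face of the lever, 105 mm from the pivot. The lever is a straight bar 10 mm thick and 16 mm wide (along the hinge); its last 40 mm are a black grip 12 mm thick and 20 mm wide. Nothing is within 70 mm of either side of it.
- sample: White plastic disc, 42 mm diameter, 10 mm thick, loose on a round steel seat under the foot, about 50 mm above the bench; origin at the centre of its underside.
- weight: Bystander: stack of two dark steel discs, 80 mm diameter, 45 mm high in all; origin under its centre.
- pot: Bystander: white plastic cup, 70 mm rim diameter, 55 mm high; origin under its centre.
- jar: Bystander: amber jar with a cap, 56 mm diameter, 85 mm high; origin under its centre.
There are look-alikes about, which are no part of the job. Leave any brown look-alike of the clamp alone.

How it is judged:
By the outcome, as a careful person would: the job done as asked, in the order asked, and still so for the second after the job is handed in, with the robot touching nothing.
It also fails if it takes over 72 s, if anything falls off the work surface, if the arm or the gripper's body presses on something with over 40 N, if the wrist force passes 120 N, or if a joint passes its speed limit or range.

## Robot

A 6-joint arm with a two-finger parallel gripper is mounted at the origin on the work surface. World frame = base frame: x ahead of the robot, y to its left, z up, the work surface at z = 0. Lengths are in m, angles in rad, forces in N, time in s.
With the tool pointing down it reaches from about 0.225 to 0.875 m from the base axis. Payload 3.4 kg.
Tool frame: the origin (TCP) lies midway between the tips of the shut fingers; the grasp point (between the pads) lies 19 mm behind it; x points along the fingers, z is the direction in which the jaws open and shut, and the axes are right-handed (so a half turn about x gives the same grasp; the last joint's range is limited). The gripper opens to 85 mm and grips with 20 to 120 N. Pads are 22 mm wide; open, the fingers measure 114 mm over their backs; the gripper's body (76 mm by 85 mm) begins 54 mm behind the grasp point. The pads swing forward as they close: fully open they stand 13 mm farther back than shut.
Start: joints at [1.004, 0.276, 1.505, -0, 1.361, -0.121], TCP at [0.248, 0.519, 0.231] pointing down, gripper open.
Joint ranges: [-2.89, 2.89], [-0.75, 2.08], [0.22, 2.7], [-1.18, 4.32], [0.11, 2.71], [-2.7, 2.7]. Speed limits (rad/s): [2.57, 2.57, 3.14, 3.14, 3.14, 3.14].

## Interface

Orientations are given as a unit quaternion [w, x, y, z].
In Python, from rig import manip, eyes gives the robot as it stands. The module is installed in compiled form; this text tells all that it offers.
- The arm moves only by the shell command python3 -m crank 'ROWS' [FORCE]. ROWS is JSON, a list of rows, each a list of 7 numbers: the shift along the tool's x, y, z in cm, then the turn, a rotation vector about the tool's x, y, z in degrees, then the finger opening in cm, from 0 to 8.54. A call has 1 to 5 rows; each row is the pose to reach, as a shift and turn from the pose commanded when the call began, along the tool's axes at that moment; what a row does not reach only later rows make up. A row lasts 1/8 s, in which the tool goes at most 62.5 mm and 10.7 degrees, less where a joint would pass 70% of its speed; a pose out of reach is approached as far as the arm can. A call with a gripper value outside its range is refused whole. The fingers move at their own pace and stop on an object; FORCE is the grip in N (left out, the last holds). Time passes only in rows, so rows that repeat a pose let the fingers close. It gives the time, the measured TCP pose, the force and the opening at its end, in the units of the state.
- manip.get_state(): the state, without advancing time (a new reading comes with each control period).
- eyes.get_image(name): name is "scene" or "top" or "wrist"; returns a dict with "color" (384x512x3 uint8, blue, green, red), "z_map" (384x512 float32, m along the optical axis (not along the pixel's ray), 0 where there is no reading), "vertical_fov" (degrees; the focal length in pixels is half the picture's height over the tangent of half this angle, whatever the lens; pixels are square), "cx", "cy" (the principal point, pixels), "eye" and "attitude" of the camera in the world. Camera axes: x right, y up, looking along -z (the intrinsics and any distortion apply to the point x, -y, -z); pixel columns grow to the right and rows downward; lengths in m; the calibration is good to about 2 mm. The wrist camera is an equidistant fisheye: a pixel r from the principal point sees the ray r / f radians off the axis. A picture is of the moment at which its call begins.
- manip.sign_off(): hands the job in, once; it reports no verdict.
The state is a dict: "clock": time; "qpos": joint angles; "qd": joint speeds; "effort": joint torques, N m; "position": TCP position; "ee_rot": TCP orientation; "contact_force": force on the tool from outside, world axes, zero at the start; "moment": the same for the moment, N m; "width": finger opening in m.
Only numpy, scipy, OpenCV 4.12 (cv2) and the standard library are available. Lean on these libraries where they do the work, as an engineer would, in place of code of your own. Each camera call takes 0.05 s, during which the arm holds its last target.

## Working session

There is one attempt and no reset: what is moved stays moved. The work goes in short steps, Python scripts to look and compute and a shell command to move; the robot and the scene stay as the last step left them, time stands still between calls to the robot, and variables do not carry over. Pictures are saved under pics/ and viewed, and the job is handed in when it is done.

```bash
ls; mkdir -p pics; python3 - <<'E'
from rig import manip, eyes
import cv2
s=manip.get_state()
for k,v in s.items(): print(k,v)
for n in ["scene","top","wrist"]:
    d=eyes.get_image(n); cv2.imwrite(f"pics/{n}0.png",d["color"])
    print(n,d["vertical_fov"],d["cx"],d["cy"],d["eye"],d["attitude"],[k for k in d])
E
```

```text
pics
clock 0.0
qpos [ 1.00401890e+00  2.76596989e-01  1.50612372e+00 -9.52284208e-06
  1.36068693e+00 -1.20999622e-01]
qd [-0.00070788 -0.00063794  0.00084321 -0.0002014  -0.0013399  -0.00137283]
effort [ 1.46727354e-03 -4.16756094e+01 -2.45806092e+01 -2.01236671e-04
  1.11288676e-02 -1.41925059e-05]
position [0.2476437  0.51836332 0.23044232]
ee_rot [ 0.59757608 -0.37738509  0.59873359  0.37683074]
contact_force [ 0.14471908 -0.69204417 -0.39157645]
moment [-0.00853614 -0.00197858 -0.0247805 ]
width 0.08573218904377033
scene 44.701806489067394 254.5166607659209 198.19328614713638 [ 1.20259902 -0.65351889  0.88671462] [0.84307559 0.40512512 0.15252122 0.31911512] ['color', 'z_map', 'vertical_fov', 'cx', 'cy', 'eye', 'attitude']
top 42.85433752357803 254.44429020663262 189.53931691201205 [ 0.3626538  -0.01848925  1.40929156] [ 0.75300978  0.07606788 -0.06596123 -0.65026077] ['color', 'z_map', 'vertical_fov', 'cx', 'cy', 'eye', 'attitude']
wrist 65.70646984690485 253.69153956660236 190.49702111908076 [0.17980637 0.55142313 0.37295123] [ 0.836348   -0.1259622  -0.07890261  0.5276646 ] ['color', 'z_map', 'vertical_fov', 'cx', 'cy', 'eye', 'attitude']
```

View pics/scene0.png

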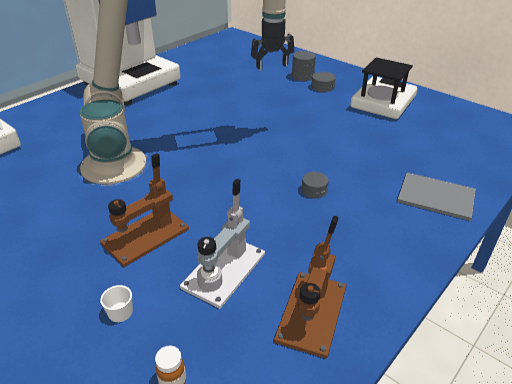

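View pics/top0.png

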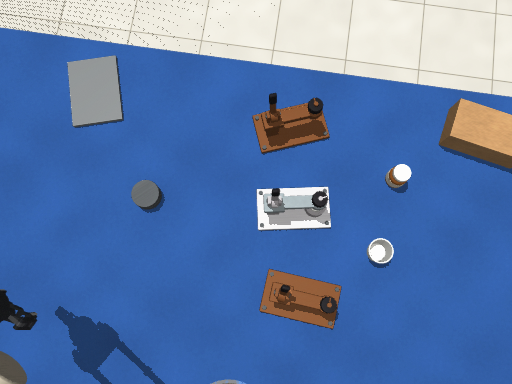

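View pics/wrist0.png

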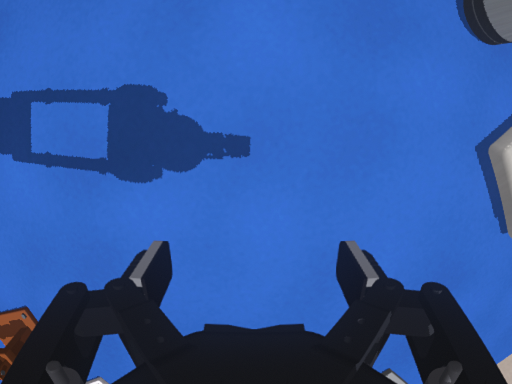

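The scene view shows three clamps. Two are brown look-alikes, at (145,225) and (312,300), with knobs at (118,208) and (311,293). The grey and white one is at (222,265), with its nut at (207,246) and lever grip at (236,187). In the top view it is at (293,208), nut at (320,199), and the browns are at (291,125) and (301,298). I choose the white-plated clamp with the grey beam and check it in a close crop.

```bash
cat > h.py <<'E'
import numpy as np, cv2
from scipy.spatial.transform import Rotation as R
def rot(q): return R.from_quat([q[1],q[2],q[3],q[0]])
def foc(d): return d["color"].shape[0]/2/np.tan(np.radians(d["vertical_fov"])/2)
def ray(d,u,v,fish=False):
    f=foc(d); x=(u-d["cx"]); y=(v-d["cy"])
    if fish:
        r=np.hypot(x,y); t=r/f; k=np.sin(t)/max(r,1e-9); c=np.array([x*k,-y*k,-np.cos(t)])
    else: c=np.array([x/f,-y/f,-1.])
    return rot(d["attitude"]).apply(c)
def onplane(d,u,v,z,fish=False):
    r=ray(d,u,v,fish); e=np.array(d["eye"]); return e+r*(z-e[2])/r[2]
def proj(d,p,fish=False):
    c=rot(d["attitude"]).inv().apply(np.array(p)-d["eye"]); x,y,z=c[0],-c[1],-c[2]; f=foc(d)
    if fish:
        r=np.hypot(x,y); t=np.arctan2(r,z); return d["cx"]+f*t*x/r, d["cy"]+f*t*y/r
    return d["cx"]+f*x/z, d["cy"]+f*y/z
def pt(d,u,v):
    z=d["z_map"][int(v),int(u)]; f=foc(d)
    return np.array(d["eye"])+rot(d["attitude"]).apply([(u-d["cx"])/f*z,-(v-d["cy"])/f*z,-z])
E
python3 - <<'E'
from rig import manip, eyes
from h import *
d=eyes.get_image("top"); np.savez("top.npz",**d)
s=eyes.get_image("scene"); np.savez("scene.npz",**s)
a=cv2.resize(d["color"][170:245,240:350],None,fx=5,fy=5,interpolation=cv2.INTER_NEAREST)
b=cv2.resize(s["color"][165:315,170:280],None,fx=4,fy=4,interpolation=cv2.INTER_NEAREST)
cv2.imwrite("pics/crop_top.png",a); cv2.imwrite("pics/crop_scene.png",b)
# plate corners
c=d["color"].astype(int); m=((c.min(2)>120)).astype(np.uint8); m[:170]=0;m[245:]=0;m[:,:240]=0;m[:,350:]=0
k=np.where(m); pts=np.stack([k[1],k[0]],1).astype(np.float32)
m2=cv2.morphologyEx(m,cv2.MORPH_OPEN,np.ones((3,3)))
cs,_=cv2.findContours(m2,cv2.RETR_EXTERNAL,cv2.CHAIN_APPROX_NONE); cs=max(cs,key=cv2.contourArea)
r=cv2.minAreaRect(cs); print(r); box=cv2.boxPoints(r)
W=[onplane(d,u,v,0.015) for u,v in box]
for u,w in zip(box,W): print(u,w[:2])
print("center",np.mean(W,0), [np.linalg.norm(W[i]-W[i-1]) for i in range(4)])
E
```

```text
((293.5, 209.0), (40.0, 73.0), 90.0)
[257. 189.] [0.64748425 0.01533942]
[330. 189.] [ 0.67843313 -0.19480344]
[330. 229.] [ 0.5622826  -0.20824441]
[257. 229.] [ 0.53184991 -0.00155707]
center [ 0.60501247 -0.09731638  0.015     ] [np.float64(0.11686228322213493), np.float64(0.21240963848021643), np.float64(0.11692564289760159), np.float64(0.20891578440808437)]
```

View pics/crop_top.png

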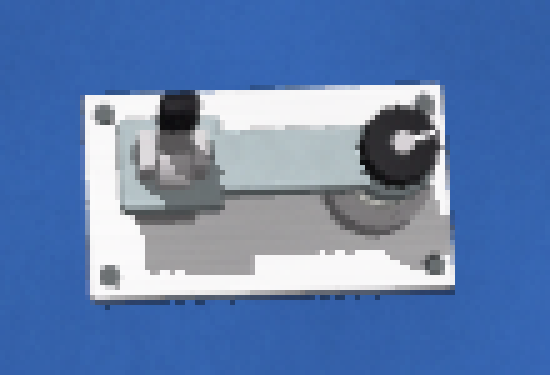

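View pics/crop_scene.png

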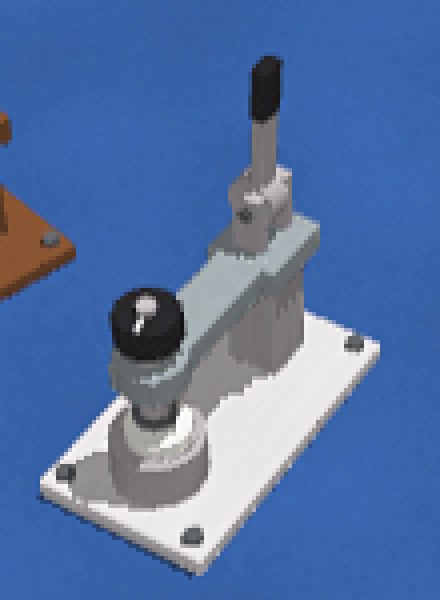

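The crops confirm it: white plate, grey beam, black knob (top crop (398,145)), upright lever with black grip. Now I measure the pose.

```bash
python3 - <<'E'
from h import *
d=dict(np.load("top.npz")); s=dict(np.load("scene.npz"))
cs=[(256.6,189.2),(328,187.2),(330.8,228),(258.4,229.6)]
W=np.array([onplane(d,u,v,0.015)[:2] for u,v in cs]); print(W, W.mean(0))
yv=(W[0]+W[3]-W[1]-W[2]); print("yaw from y axis",np.degrees(np.arctan2(-yv[0],yv[1])))
xv=(W[0]+W[1]-W[2]-W[3]); print("yaw from x",np.degrees(np.arctan2(xv[1],xv[0])), np.linalg.norm(yv)/2,np.linalg.norm(xv)/2)
def blob(d,box,thr):
    u0,v0,u1,v1=box; c=d["color"][v0:v1,u0:u1].max(2); m=(c<thr).astype(np.uint8)
    n,l,st,ce=cv2.connectedComponentsWithStats(m); i=1+np.argmax(st[1:,4]); 
    k=np.where(l==i); (cx,cy),r=cv2.minEnclosingCircle(np.stack([k[1],k[0]],1).astype(np.float32))
    return (cx+u0,cy+v0,r,st[i],ce[i]+[u0,v0])
b=blob(d,(308,186,332,212),60); print(b); print("nut at top face", onplane(d,b[0],b[1],0.149))
b=blob(s,(192,232,222,258),60); print(b); print("nut scene", onplane(s,b[4][0],b[4][1],0.1395))
b=blob(d,(268,184,284,198),60); print("grip top",b, pt(d,276,190),[pt(d,276,v)[2] for v in range(186,200)])
b=blob(s,(228,175,246,200),60); print("grip scene",b)
# depth point cloud of lever grip in scene
u0,v0,u1,v1=228,175,246,230
for v in range(178,216,3):
    k=[u for u in range(228,248) if s["z_map"][v,u]>0]
    P=np.array([pt(s,u,v) for u in k]); 
    P=P[(P[:,2]>0.14)]
    if len(P): print(v,len(P),P.mean(0))
E
```

```text
[[ 0.64672689  0.01640483]
 [ 0.68290269 -0.188426  ]
 [ 0.56547343 -0.21017992]
 [ 0.53072779 -0.00576894]] [ 0.6064577  -0.09699251]
yaw from y axis 9.83168732864205
yaw from x 10.657559312774158 0.2076708351889409 0.11876283429437562
(319.3125, 199.0625, 7.967318058013916, array([  4,   6,  16,  16, 157], dtype=int32), array([318.81528662, 199.40764331]))
nut at top face [ 0.61726621 -0.15325894  0.149     ]
(206.46174907684326, 245.96448040008545, 9.552729606628418, array([  6,   5,  18,  18, 226], dtype=int32), array([206.62389381, 246.46902655]))
nut scene [ 0.62075679 -0.15663821  0.1395    ]
grip top (275.0, 192.0, 4.242740631103516, array([ 4,  5,  8,  8, 50], dtype=int32), array([275.12, 192.16])) [ 0.60364515 -0.03616811  0.25040447] [np.float64(0.004463675152316826), np.float64(-0.0004292522003219723), np.float64(0.25008546617795124), np.float64(0.24932098085850463), np.float64(0.2504044725844006), np.float64(0.24405875124471477), np.float64(0.25294073359262925), np.float64(0.24024864915178767), np.float64(0.23812611798896133), np.float64(0.22952020258661254), np.float64(0.20761204787036003), np.float64(0.19999399200697554), np.float64(0.19106904896264187), np.float64(0.1807192791216221)]
grip scene (236.0, 187.0, 8.062357902526855, array([ 5,  4,  7, 17, 99], dtype=int32), array([235.93939394, 186.73737374]))
181 6 [ 0.60466302 -0.03684799  0.24967703]
184 7 [ 0.60745206 -0.0416265   0.24517809]
187 7 [ 0.60716203 -0.04161633  0.23641211]
190 7 [ 0.60699831 -0.04174506  0.22769969]
193 6 [ 0.60455872 -0.04062922  0.21698721]
196 6 [ 0.60388459 -0.04082704  0.20784249]
199 6 [ 0.60387895 -0.04112817  0.19901817]
202 6 [ 0.60299017 -0.04052729  0.18907828]
205 6 [ 0.60274569 -0.04059714  0.17978834]
208 12 [ 0.5995765  -0.03420055  0.16473019]
211 15 [ 0.59944785 -0.03957419  0.15859601]
214 15 [ 0.60416404 -0.04466016  0.15502045]
```

```bash
cat >> h.py <<'E'
def st():
    from rig import manip
    return manip.get_state()
def plan(target,yawturn_deg=None):
    s=st(); r=rot(s["ee_rot"]); d=r.inv().apply(np.array(target)-s["position"])*100
    print("t",round(s["clock"],2),"pos",np.round(s["position"],4),"j",np.round(s["qpos"],2),"shift cm",np.round(d,2),
      "toolx",np.round(r.apply([1,0,0]),3),"toolz",np.round(r.apply([0,0,1]),3),"F",np.round(s["contact_force"],1),"M",np.round(s["moment"],3),"w",round(s["width"],4))
E
python3 -c "
from h import *
plan([0.617,-0.156,0.33])"
```

```text
t 0.25 pos [0.2478 0.5186 0.2309] j [ 1.    0.28  1.51  0.    1.36 -0.12] shift cm [ -9.88 -62.4  -44.96] toolx [-0.    -0.001 -1.   ] toolz [ 0.431  0.902 -0.001] F [-0.  -0.3  0.4] M [ 0.007  0.002 -0.026] w 0.0858
```

```bash
python3 -m crank '[[-5,-2,-1.5,0,0,0,8.5],[-10,-5,-3.5,0,0,0,8.5],[-10,-10,-7,0,0,0,8.5],[-10,-15,-10.7,0,0,0,8.5],[-10,-20,-14.3,0,0,0,8.5]]' 60; python3 -c "
from h import *
plan([0.617,-0.156,0.33])"
```

```text
clock: 0.88
position: [0.3673, 0.3019, 0.3315]
ee_rot: [0.598, -0.377, 0.598, 0.377]
contact_force: [0.7, 0.9, -0.6]
width: 0.0849
t 0.88 pos [0.3673 0.3019 0.3315] j [ 0.54  0.08  1.51 -0.    1.55 -0.58] shift cm [  0.15 -42.25 -30.57] toolx [ 0.001  0.    -1.   ] toolz [0.431 0.903 0.001] F [ 0.7  0.9 -0.6] M [ 0.019 -0.035  0.031] w 0.0849
```

```bash
python3 -m crank '[[0,-5,-3.6,-5,0,0,8.5],[0,-10,-7.2,-10,0,0,8.5],[0,-15,-10.8,-15,0,0,8.5],[0,-20,-14.4,-20,0,0,8.5],[0,-25,-18,-25,0,0,8.5]]'; python3 -c "
from h import *
plan([0.617,-0.156,0.33])"
```

```text
clock: 1.5
position: [0.5153, 0.0315, 0.3314]
ee_rot: [0.502, -0.498, 0.501, 0.498]
contact_force: [0.3, 1.1, 0.0]
width: 0.0848
t 1.5 pos [0.5153 0.0315 0.3314] j [-0.07  0.14  1.43  0.    1.56 -1.64] shift cm [  0.14 -10.29 -18.68] toolx [ 0.001  0.    -1.   ] toolz [0.007 1.    0.   ] F [0.3 1.1 0. ] M [ 0.01  -0.039  0.004] w 0.0848
```

```bash
python3 -m crank '[[0,-2.5,-5,-9,0,0,8.5],[0,-5,-10,-18,0,0,8.5],[0,-7.5,-14,-27,0,0,8.5],[0,-9.5,-17.5,-36,0,0,8.5],[0,-9.5,-17.5,-40,0,0,8.5]]'; python3 - <<'E'
from h import *
from rig import eyes
plan([0.617,-0.156,0.33])
d=eyes.get_image("wrist"); np.savez("w1.npz",**d); cv2.imwrite("pics/w1.png",d["color"])
p=proj(d,[0.617,-0.156,0.151],True); print(p)
E
```

```text
clock: 2.12
position: [0.6091, -0.1457, 0.3297]
ee_rot: [0.302, -0.639, 0.302, 0.64]
contact_force: [-0.5, -0.0, -1.0]
width: 0.0851
t 2.12 pos [ 0.6091 -0.1457  0.3297] j [-0.35  0.32  1.2  -0.    1.62 -2.6 ] shift cm [-0.03  0.05 -1.3 ] toolx [-0.001 -0.    -1.   ] toolz [-0.635  0.772  0.001] F [-0.5 -0.  -1. ] M [ 0.015  0.01  -0.002] w 0.0851
(np.float64(241.30002312633658), np.float64(169.49527194926736))
```

View pics/w1.png

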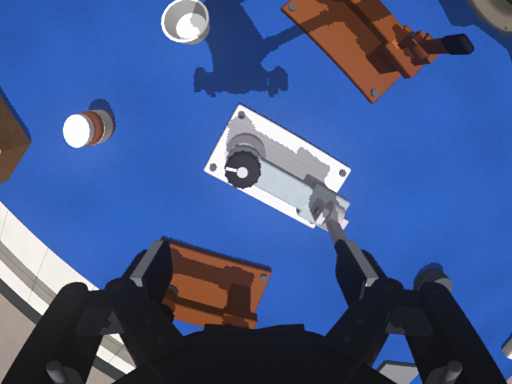

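```bash
python3 - <<'E'
from h import *
d=dict(np.load("w1.npz"))
c=d["color"][145:195,215:270]; m=(c.max(2)<70).astype(np.uint8)
n,l,s,ce=cv2.connectedComponentsWithStats(m); i=1+np.argmax(s[1:,4]); k=np.where(l==i)
pts=np.stack([k[1],k[0]],1).astype(np.float32); h=cv2.convexHull(pts); e=cv2.fitEllipse(h); print(s[i],e)
for z in (0.151,0.1395): print(z,onplane(d,e[0][0]+215,e[0][1]+145,z,True))
cv2.imwrite("pics/w1c.png",cv2.resize(d["color"][120:240,190:360],None,fx=4,fy=4))
plan([0.6175,-0.1555,0.155])
E
```

```text
[ 11   6  34  17 114] ((27.55045509338379, 20.147876739501953), (28.761884689331055, 33.089149475097656), 91.02161407470703)
0.151 [ 0.61228212 -0.15802739  0.151     ]
0.1395 [ 0.61447306 -0.15678059  0.1395    ]
t 2.17 pos [ 0.6085 -0.1442  0.3301] j [-0.34  0.32  1.2  -0.    1.62 -2.6 ] shift cm [ 1.751e+01  1.000e-02 -1.470e+00] toolx [-0.002  0.001 -1.   ] toolz [-0.637  0.771  0.001] F [-0.1  0.1  0.5] M [ 0.016  0.028 -0.005] w 0.0848
```

View pics/w1c.png

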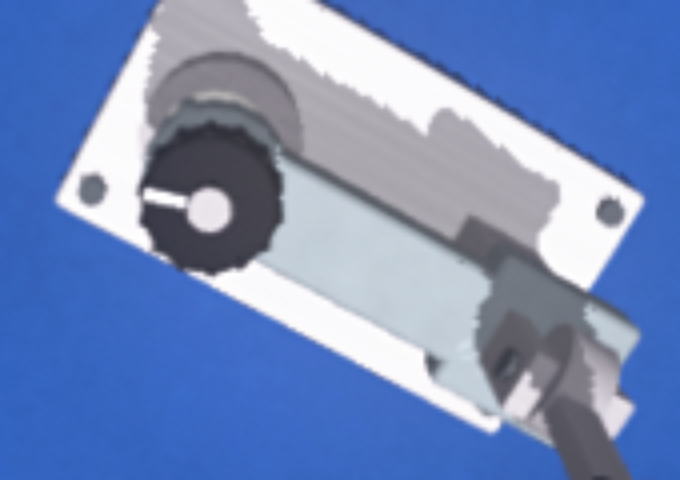

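```bash
python3 - <<'E'
from h import *
d=dict(np.load("w1.npz"))
for z in (0.151,0.145,0.1395): print(z,onplane(d,242.75,169.75,z,True))
print(onplane(d,190+209/4,120+210/4,0.16,True),"spindle")
plan([0.616,-0.157,0.155])
E
```

```text
0.151 [ 0.61620593 -0.15457321  0.151     ]
0.145 [ 0.61742232 -0.15385819  0.145     ]
0.1395 [ 0.61853735 -0.15320275  0.1395    ]
[ 0.61709833 -0.1541465   0.16      ] spindle
t 2.17 pos [ 0.6085 -0.1442  0.3301] j [-0.34  0.32  1.2  -0.    1.62 -2.6 ] shift cm [17.51  0.22 -1.49] toolx [-0.002  0.001 -1.   ] toolz [-0.637  0.771  0.001] F [-0.1  0.1  0.5] M [ 0.016  0.028 -0.005] w 0.0848
```

```bash
python3 -m crank '[[3,0,-1.3,0,0,0,8.5],[7,0,-1.3,0,0,0,8.5],[11,0,-1.3,0,0,0,8.5],[15,0,-1.3,0,0,0,8.5],[15,0,-1.3,0,0,0,8.5]]'; python3 - <<'E'
from h import *
from rig import eyes
d=eyes.get_image("wrist"); np.savez("w2.npz",**d); cv2.imwrite("pics/w2.png",d["color"])
plan([0.617,-0.1545,0.124])
p=proj(d,[0.617,-0.1545,0.151],True); print(p)
E
```

```text
clock: 2.8
position: [0.6138, -0.1513, 0.1781]
ee_rot: [0.302, -0.637, 0.302, 0.642]
contact_force: [-0.8, -0.7, -0.4]
width: 0.0848
t 2.85 pos [ 0.6156 -0.152   0.1806] j [-0.35  0.4   1.45  0.    1.3  -2.61] shift cm [ 5.66  0.05 -0.29] toolx [-0.002  0.001 -1.   ] toolz [-0.635  0.772  0.002] F [0.5 0.3 1.7] M [-0.015  0.006 -0.009] w 0.085
(np.float64(245.23127513137132), np.float64(226.20642486068425))
```

View pics/w2.png

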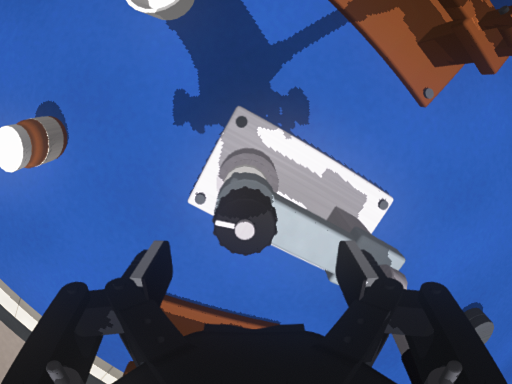

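```bash
python3 - <<'E'
from h import *
d=dict(np.load("w2.npz"))
m=(cv2.cvtColor(d["color"],cv2.COLOR_BGR2HSV)); c=d["color"].astype(int)
k=((c.max(2)<85)).astype(np.uint8); k[:180]=0;k[258:]=0;k[:,:205]=0;k[:,285:]=0
n,l,s,ce=cv2.connectedComponentsWithStats(k); i=1+np.argmax(s[1:,4]); print(s[i],ce[i])
for z in (0.151,0.145): print(onplane(d,246,223,z,True))
print(onplane(d,245.5,230,0.163,True))
st_=st(); r=rot(st_["ee_rot"])
for a in (0,0.03): print(proj(d,st_["position"]+r.apply([a,0,0]),True))
cv2.imwrite("pics/w2c.png",cv2.resize(d["color"][165:275,180:350],None,fx=4,fy=4))
E
```

```text
[ 213  186   64   69 2876] [245.87239221 219.60292072]
[ 0.61500259 -0.15549812  0.151     ]
[ 0.61706566 -0.15396056  0.145     ]
[ 0.61451652 -0.15600725  0.163     ]
(np.float64(249.43651716889573), np.float64(249.48346284976233))
(np.float64(249.82669269416573), np.float64(226.69124233902767))
```

View pics/w2c.png

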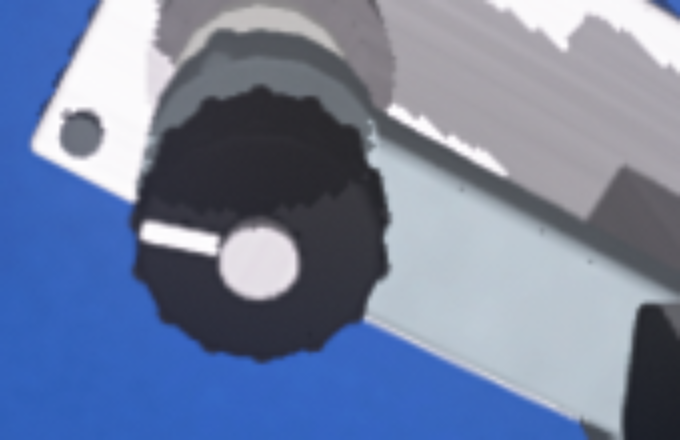

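```bash
python3 -m crank '[[1.5,0.15,-0.26,0,0,0,8.5],[3.5,0.15,-0.26,0,0,0,8.5],[5.2,0.15,-0.26,0,0,0,8.5],[5.6,0.15,-0.26,0,0,0,8.5],[5.6,0.15,-0.26,0,0,0,7]]' 40; python3 - <<'E'
from h import *
from rig import eyes
d=eyes.get_image("wrist"); np.savez("w3.npz",**d); cv2.imwrite("pics/w3.png",d["color"])
plan([0.616,-0.155,0.124])
E
```

```text
clock: 3.48
position: [0.617, -0.1556, 0.1255]
ee_rot: [-0.302, 0.64, -0.302, -0.639]
contact_force: [0.2, 0.2, -0.0]
width: 0.0704
t 3.52 pos [ 0.6173 -0.1557  0.1259] j [-0.36  0.44  1.53  0.    1.18 -2.62] shift cm [0.19 0.06 0.14] toolx [ 0.001 -0.    -1.   ] toolz [-0.635  0.772 -0.001] F [ 0.5 -0.4 -0.1] M [-0.057 -0.011  0.007] w 0.0699
```

View pics/w3.png

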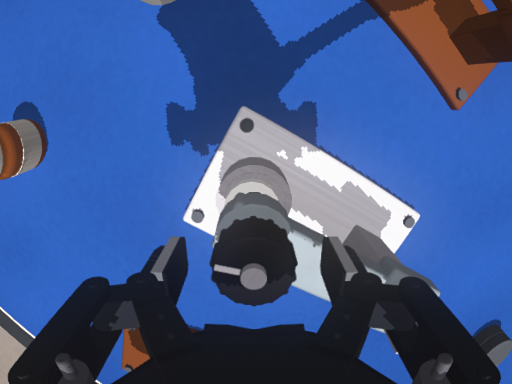

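```bash
python3 -m crank '[[0.1,0,0,0,0,0,5.5],[0.1,0,0,0,0,0,4.6],[0.1,0,0,0,0,0,4.2],[0.1,0,0,0,0,0,3.6],[0.1,0,0,0,0,0,3.6]]' 20; python3 - <<'E'
from h import *
from rig import eyes
d=eyes.get_image("wrist"); np.savez("w4.npz",**d); cv2.imwrite("pics/w4.png",d["color"])
plan([0.616,-0.155,0.124])
s=st();r=rot(s["ee_rot"]);print("F tool",r.inv().apply(s["contact_force"]))
print(onplane(d,254,268,0.151,True))
E
```

```text
clock: 4.15
position: [0.6172, -0.1558, 0.1247]
ee_rot: [-0.302, 0.64, -0.302, -0.639]
contact_force: [0.4, -1.2, 2.5]
width: 0.0389
t 4.2 pos [ 0.6172 -0.1558  0.1248] j [-0.36  0.44  1.53 -0.    1.17 -2.62] shift cm [0.08 0.04 0.14] toolx [ 0.001 -0.001 -1.   ] toolz [-0.636  0.772 -0.001] F [ 0.3 -0.3  2.6] M [-0.118 -0.058  0.014] w 0.0391
F tool [-2.57533776 -0.03206277 -0.40302428]
[ 0.61498874 -0.1566548   0.151     ]
```

View pics/w4.png

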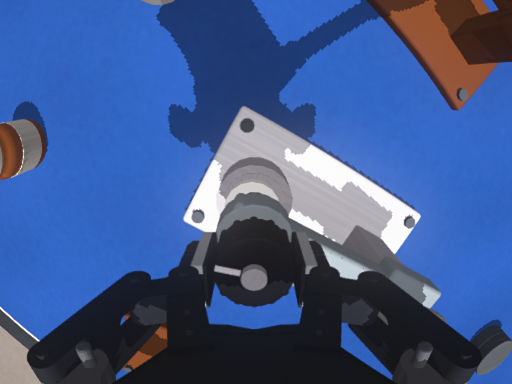

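```bash
python3 -m crank '[[0.1,0,0,0,0,0,3.0],[0.1,0,0,8,0,0,3.0],[0.1,0,0,16,0,0,3.0],[0.1,0,0,24,0,0,3.0],[0.1,0,0,32,0,0,3.0]]' 70; python3 - <<'E'
from h import *
from rig import eyes
plan([0.617,-0.1555,0.124])
d=eyes.get_image("wrist"); np.savez("w5.npz",**d); cv2.imwrite("pics/w5.png",d["color"])
E
```

```text
clock: 4.82
position: [0.6168, -0.155, 0.1249]
ee_rot: [-0.468, 0.531, -0.467, -0.531]
contact_force: [-2.2, 1.7, 8.7]
width: 0.038
t 4.83 pos [ 0.6168 -0.155   0.1249] j [-0.36  0.44  1.53  0.    1.17 -2.05] shift cm [ 0.09 -0.01 -0.05] toolx [ 0.001  0.    -1.   ] toolz [-0.127  0.992  0.   ] F [-2.2  1.7  8.7] M [0.225 0.245 0.371] w 0.038
```

View pics/w5.png

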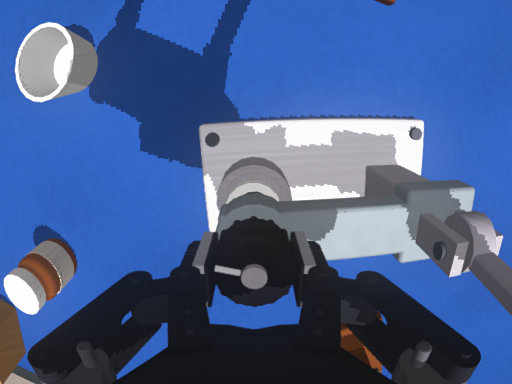

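```bash
python3 -m crank '[[0,0,0,7,0,0,3.0],[0,0,0,14,0,0,3.0],[0,0,0,21,0,0,3.0],[0,0,0,28,0,0,3.0]]'; python3 -c "
from h import *
plan([0.617,-0.1555,0.124])"
python3 -m crank '[[0,0,0,4,0,0,3.0],[0,0,0,8,0,0,3.0]]'; python3 -c "
from h import *
plan([0.617,-0.1555,0.124])"
```

```text
clock: 5.38
position: [0.6169, -0.1543, 0.1249]
ee_rot: [0.582, -0.402, 0.581, 0.402]
contact_force: [-2.3, 3.9, 8.3]
width: 0.0384
t 5.38 pos [ 0.6169 -0.1543  0.1249] j [-0.36  0.44  1.53  0.    1.18 -1.57] shift cm [ 0.09 -0.05 -0.11] toolx [ 0.001  0.001 -1.   ] toolz [0.353 0.935 0.002] F [-2.3  3.9  8.3] M [0.418 0.273 0.399] w 0.0384
clock: 5.62
position: [0.617, -0.1541, 0.1249]
ee_rot: [0.609, -0.361, 0.607, 0.361]
contact_force: [-1.1, 3.8, 8.1]
width: 0.0381
t 5.62 pos [ 0.617  -0.1541  0.1249] j [-0.36  0.44  1.53  0.    1.18 -1.43] shift cm [ 0.09 -0.07 -0.12] toolx [ 0.001  0.002 -1.   ] toolz [0.479 0.878 0.002] F [-1.1  3.8  8.1] M [0.442 0.222 0.421] w 0.0381
```

```bash
cat > m.py <<'E'
from h import *
from rig import eyes
s=st(); a=[s["moment"][2]]
for i in range(2):
    eyes.get_image("wrist"); a.append(st()["moment"][2])
s=st()
print("t",round(s["clock"],2),"j6",round(s["qpos"][5],3),"turned",round(s["qpos"][5]+2.62,3),"Mz",np.round(a,3),"F",np.round(s["contact_force"],1),"Mxy",np.round(s["moment"][:2],2),"w",round(s["width"],4))
E
python3 m.py
python3 -m crank '[[0,0,0,4,0,0,3.0],[0,0,0,8,0,0,3.0]]' >/dev/null; python3 m.py
python3 -m crank '[[0,0,0,4,0,0,3.0],[0,0,0,8,0,0,3.0]]' >/dev/null; python3 m.py
```

```text
t 5.72 j6 -1.428 turned 1.192 Mz [ 0.421  0.079 -0.048] F [-2.   2.5  9. ] Mxy [0.37 0.3 ] w 0.0382
t 6.08 j6 -1.289 turned 1.331 Mz [ 0.405  0.085 -0.118] F [-1.1  4.7  8.7] Mxy [0.52 0.28] w 0.0378
t 6.42 j6 -1.149 turned 1.471 Mz [ 0.35   0.053 -0.087] F [-0.8  3.7  7.6] Mxy [0.55 0.24] w 0.0384
```

```bash
cat > m.py <<'E'
from h import *
s=st()
print("t",round(s["clock"],2),"j6",round(s["qpos"][5],3),"turned",round(s["qpos"][5]+2.62,3),"Mz",np.round(s["moment"][2],3),"F",np.round(s["contact_force"],1),"Mxy",np.round(s["moment"][:2],2),"eff6",round(s["effort"][5],3),"w",round(s["width"],4))
E
python3 -m crank '[[0,0,0,4,0,0,3.0],[0,0,0,8,0,0,3.0]]' >/dev/null; python3 m.py
python3 -m crank '[[0,0,0,4,0,0,3.0]]' >/dev/null; python3 m.py
python3 -m crank '[[0,0,0,4,0,0,3.0]]' >/dev/null; python3 m.py
```

```text
t 6.67 j6 -1.009 turned 1.611 Mz 0.354 F [-0.6  4.2  9.1] Mxy [0.62 0.12] eff6 -0.053 w 0.0383
t 6.8 j6 -0.939 turned 1.681 Mz 0.443 F [-0.3  4.9  8.3] Mxy [0.67 0.14] eff6 -0.052 w 0.038
t 6.92 j6 -0.869 turned 1.751 Mz 0.417 F [-0.3  4.8  7.7] Mxy [0.73 0.15] eff6 -0.052 w 0.0379
```

```bash

python3 -m crank '[[0,0,0,4,0,0,3.0]]' >/dev/null; python3 m.py
python3 -m crank '[[0,0,0,4,0,0,3.0]]' >/dev/null; python3 m.py
python3 -m crank '[[0,0,0,4,0,0,3.0]]' >/dev/null; python3 m.py
python3 -m crank '[[0,0,0,4,0,0,3.0]]' >/dev/null; python3 m.py
```

```text
t 7.05 j6 -0.799 turned 1.821 Mz 0.432 F [-0.1  5.6  8.5] Mxy [0.73 0.07] eff6 -0.052 w 0.0381
t 7.17 j6 -0.73 turned 1.89 Mz 0.401 F [-0.1  6.   7.7] Mxy [0.77 0.09] eff6 -0.052 w 0.0381
t 7.3 j6 -0.66 turned 1.96 Mz 0.436 F [1.  4.7 7.5] Mxy [0.82 0.07] eff6 -0.052 w 0.0383
t 7.42 j6 -0.59 turned 2.03 Mz 0.433 F [1.9 5.2 8.3] Mxy [0.77 0.02] eff6 -0.052 w 0.0383
```

```bash

python3 -m crank '[[0,0,0,4,0,0,3.0]]' >/dev/null; python3 m.py
python3 -m crank '[[0,0,0,4,0,0,3.0]]' >/dev/null; python3 m.py
python3 -m crank '[[0,0,0,4,0,0,3.0]]' >/dev/null; python3 m.py
python3 -m crank '[[0,0,0,4,0,0,3.0]]' >/dev/null; python3 m.py
```

```text
t 7.55 j6 -0.52 turned 2.1 Mz 0.408 F [0.8 5.5 7.5] Mxy [ 0.79 -0.05] eff6 -0.053 w 0.0384
t 7.67 j6 -0.45 turned 2.17 Mz 0.411 F [1.9 5.5 8. ] Mxy [0.82 0.02] eff6 -0.053 w 0.0382
t 7.8 j6 -0.381 turned 2.239 Mz 0.453 F [1.5 5.8 7.6] Mxy [ 0.81 -0.1 ] eff6 -0.053 w 0.0377
t 7.92 j6 -0.311 turned 2.309 Mz 0.473 F [2.4 5.1 7.1] Mxy [ 0.79 -0.12] eff6 -0.039 w 0.0379
```

```bash

python3 -m crank '[[0,0,0,4,0,0,3.0]]' >/dev/null; python3 m.py
python3 -m crank '[[0,0,0,4,0,0,3.0]]' >/dev/null; python3 m.py
python3 -m crank '[[0,0,0,4,0,0,3.0]]' >/dev/null; python3 m.py
```

```text
t 8.05 j6 -0.241 turned 2.379 Mz 0.394 F [2.7 5.8 6.7] Mxy [ 0.82 -0.13] eff6 -0.021 w 0.0382
t 8.18 j6 -0.171 turned 2.449 Mz 0.475 F [2.4 6.1 7.5] Mxy [ 0.88 -0.21] eff6 -0.004 w 0.0383
t 8.3 j6 -0.101 turned 2.519 Mz 0.51 F [3.5 5.4 7.2] Mxy [ 0.85 -0.23] eff6 0.014 w 0.0381
```

The clean joint-6 effort sat at −0.053 and began climbing at about 2.25 rad turned, at 0.25 N m/rad. That is exactly the stated contact signature, and the wrist moment agrees (0.41 → 0.51). Two more small steps will make sure it has taken hold.

```bash

python3 -m crank '[[0,0,0,4,0,0,3.0]]' >/dev/null; python3 m.py
python3 -m crank '[[0,0,0,4,0,0,3.0]]' >/dev/null; python3 m.py
python3 -m crank '[[0,0,0,0,0,0,3.0]]' >/dev/null; python3 m.py
```

```text
t 8.43 j6 -0.032 turned 2.588 Mz 0.54 F [2.7 5.6 7.8] Mxy [ 0.86 -0.23] eff6 0.032 w 0.0382
t 8.55 j6 0.038 turned 2.658 Mz 0.478 F [2.1 5.9 6.8] Mxy [ 0.85 -0.29] eff6 0.049 w 0.0382
t 8.68 j6 0.037 turned 2.657 Mz -0.045 F [2.5 5.  7.2] Mxy [ 0.86 -0.24] eff6 0.046 w 0.0382
```

Held at about 0.41 rad past contact (roughly 55 N). Next: release, lift, and look.

```bash

python3 -m crank '[[0,0,0,0,0,0,4.3],[0,0,0,0,0,0,6],[0,0,0,0,0,0,8.5],[0,0,0,0,0,0,8.5],[0,0,0,0,0,0,8.5]]' 40;
python3 -m crank '[[-2,0,0,0,0,0,8.5],[-6,0,0,0,0,0,8.5],[-12,0,0,0,0,0,8.5],[-18,0,0,0,0,0,8.5],[-20,0,0,0,0,0,8.5]]';
python3 - <<'E'
from h import *
from rig import eyes
plan([0.617,-0.1555,0.324])
for n in ("wrist","scene"):
    d=eyes.get_image(n); np.savez(n+"6.npz",**d); cv2.imwrite(f"pics/{n}6.png",d["color"])
cv2.imwrite("pics/scene6c.png",cv2.resize(d["color"][165:315,170:280],None,fx=4,fy=4))
E
```

```text
clock: 9.3
position: [0.6167, -0.1556, 0.1232]
ee_rot: [0.693, 0.138, 0.694, -0.138]
contact_force: [0.5, 0.6, 0.2]
width: 0.0848
clock: 9.93
position: [0.6181, -0.156, 0.3284]
ee_rot: [0.696, 0.138, 0.691, -0.139]
contact_force: [-0.8, 0.3, 0.3]
width: 0.085
t 9.93 pos [ 0.6181 -0.156   0.3284] j [-0.36  0.34  1.18  0.    1.61  0.04] shift cm [ 0.44  0.01 -0.12] toolx [ 0.008 -0.003 -1.   ] toolz [ 0.924 -0.383  0.008] F [-0.8  0.3  0.3] M [ 0.003 -0.008  0.028] w 0.085
```

View pics/scene6c.png

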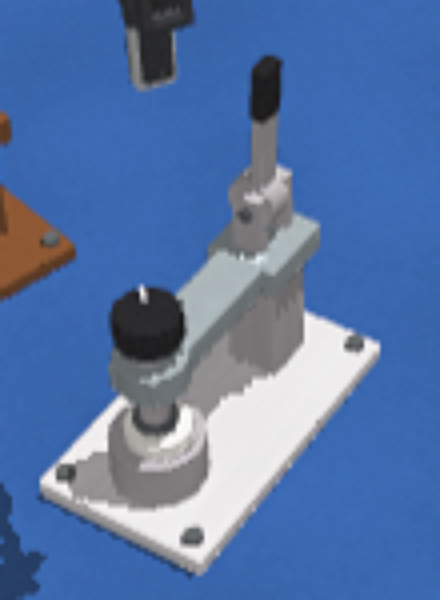

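View pics/wrist6.png

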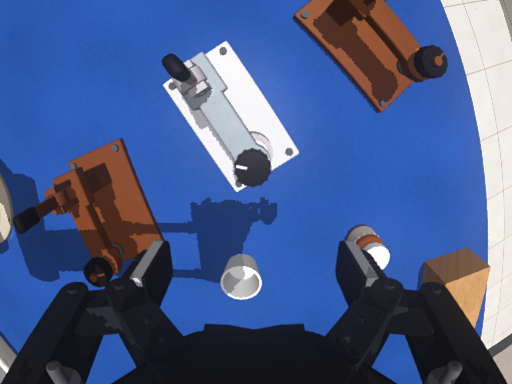

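Picture: the foot now sits on the disc (crop (158,425)), the lever is still upright (grip at (266,88)), and the disc is unmoved. Next I move over to the +x side of the lever with the fingers shut and the jaw axis along the hinge.

```bash

python3 -m crank '[[0,3,-0.8,10,0,0,5],[0,7,-1.6,20,0,0,2],[0,10,-2.4,30,0,0,0],[0,12.4,-3.1,40,0,0,0],[0,12.4,-3.1,50,0,0,0]]' 40;
python3 -m crank '[[0,0,0,7.5,0,0,0],[0,0,0,7.5,0,0,0],[0,0,0,7.5,0,0,0]]';
python3 - <<'E'
from h import *
from rig import eyes
plan([0.6374,-0.0297,0.231])
d=eyes.get_image("wrist"); np.savez("w7.npz",**d); cv2.imwrite("pics/w7.png",d["color"])
d=eyes.get_image("scene"); cv2.imwrite("pics/s7.png",d["color"])
E
```

```text
clock: 10.65
position: [0.635, -0.0269, 0.321]
ee_rot: [0.568, 0.419, 0.571, -0.42]
contact_force: [0.3, -0.1, -0.5]
width: 0.0005
clock: 11.02
position: [0.6354, -0.0292, 0.3222]
ee_rot: [0.541, 0.454, 0.542, -0.455]
contact_force: [-0.3, -0.0, 0.7]
width: -0.0001
t 11.03 pos [ 0.6354 -0.0292  0.3222] j [-0.16  0.34  1.19  0.    1.61  1.24] shift cm [9.12 0.21 0.09] toolx [-0.002  0.    -1.   ] toolz [ 0.175 -0.985 -0.001] F [-0.3 -0.   0.7] M [-0.006  0.039 -0.049] w -0.0001
```

View pics/w7.png

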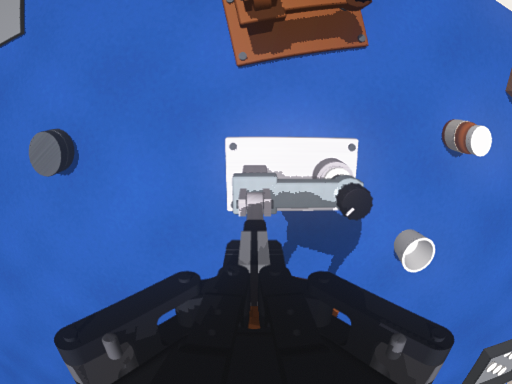

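View pics/s7.png

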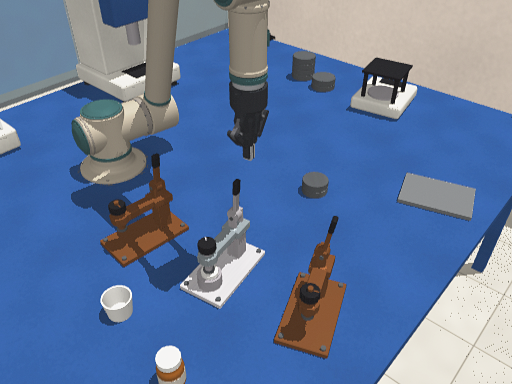

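```bash
python3 - <<'E'
from h import *
s=dict(np.load("scene6.npz"))
print(proj(s,[0.6354,-0.0292,0.3222]),proj(s,[0.604,-0.0365,0.25]))
E
python3 -m crank '[[2.5,0.2,0.1,0,0,0,0],[5,0.2,0.1,0,0,0,0],[7,0.2,0.1,0,0,0,0],[9,0.2,0.1,0,0,0,0],[9,0.2,0.1,0,0,0,0]]';
python3 - <<'E'
from h import *
from rig import eyes
plan([0.6374,-0.0297,0.231])
d=eyes.get_image("scene"); cv2.imwrite("pics/s8.png",cv2.resize(d["color"][100:300,160:300],None,fx=3,fy=3))
E
```

```text
(np.float64(248.5185272588359), np.float64(158.12784422950034)) (np.float64(236.39178098164976), np.float64(180.70401513364698))
clock: 11.75
position: [0.6368, -0.0297, 0.2315]
ee_rot: [0.54, 0.454, 0.543, -0.455]
contact_force: [-1.3, 0.2, 1.2]
width: 0.0
t 11.75 pos [ 0.6368 -0.0297  0.2315] j [-0.16  0.37  1.36  0.    1.41  1.24] shift cm [0.05 0.06 0.01] toolx [-0.004  0.001 -1.   ] toolz [ 0.173 -0.985 -0.001] F [-1.3  0.2  1.2] M [ 0.004 -0.009  0.008] w 0.0
```

View pics/s8.png

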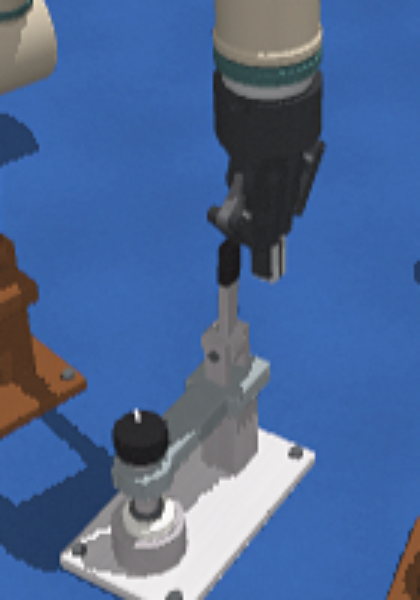

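```bash
python3 -m crank '[[0,-1,0,0,0,0,0],[0,-1.7,0,0,0,0,0],[0,-2.4,0,0,0,0,0],[0,-3,0,0,0,0,0]]' ;
python3 - <<'E'
from h import *
from rig import eyes
plan([0.6374,-0.0297,0.231])
d=eyes.get_image("scene"); cv2.imwrite("pics/s9.png",cv2.resize(d["color"][100:300,160:300],None,fx=3,fy=3))
E
```

```text
clock: 12.3
position: [0.6117, -0.0345, 0.235]
ee_rot: [0.544, 0.457, 0.539, -0.452]
contact_force: [7.2, 1.7, 0.4]
width: -0.0002
t 12.3 pos [ 0.6117 -0.0345  0.235 ] j [-0.17  0.33  1.42  0.    1.38  1.23] shift cm [ 0.43  2.61 -0.03] toolx [ 0.01   0.001 -1.   ] toolz [ 0.173 -0.985  0.001] F [7.2 1.7 0.4] M [ 0.356 -1.311  0.018] w -0.0002
```

View pics/s9.png

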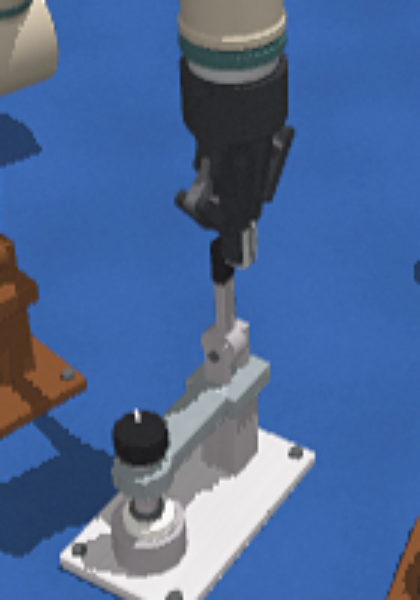

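```bash
python3 -m crank '[[0.1,-0.8,0,0,0,0,0],[0.2,-1.7,0,0,0,0,0],[0.5,-2.8,0,0,0,0,0],[0.9,-3.8,0,0,0,0,0]]' ;
python3 - <<'E'
from h import *
from rig import eyes
plan([0.6374,-0.0297,0.231])
d=eyes.get_image("scene"); cv2.imwrite("pics/s10.png",cv2.resize(d["color"][100:300,160:300],None,fx=3,fy=3))
E
```

```text
clock: 12.85
position: [0.5756, -0.0413, 0.2286]
ee_rot: [0.546, 0.458, 0.537, -0.451]
contact_force: [6.1, 1.3, 10.3]
width: 0.0003
t 12.85 pos [ 0.5756 -0.0413  0.2286] j [-0.19  0.27  1.52  0.    1.34  1.2 ] shift cm [-0.15  6.29 -0.07] toolx [ 0.015  0.    -1.   ] toolz [ 0.173 -0.985  0.003] F [ 6.1  1.3 10.3] M [ 0.382 -0.925 -0.026] w 0.0003
```

View pics/s10.png

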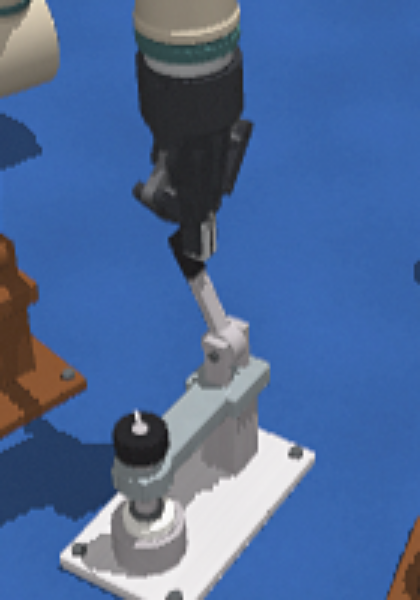

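```bash
python3 -m crank '[[0.6,-0.9,0,0,0,0,0],[1.2,-1.8,0,0,0,0,0],[2.0,-2.6,0,0,0,0,0],[2.9,-3.3,0,0,0,0,0]]' ;
python3 -c "
from h import *
plan([0.523,-0.050,0.152])"
python3 -m crank '[[0.9,-0.55,0,0,0,0,0],[1.8,-0.95,0,0,0,0,0]]' ;
python3 - <<'E'
from h import *
from rig import eyes
plan([0.523,-0.050,0.152])
d=eyes.get_image("scene"); cv2.imwrite("pics/s11.png",cv2.resize(d["color"][100:300,160:300],None,fx=3,fy=3))
E
```

```text
clock: 13.4
position: [0.5411, -0.0479, 0.1995]
ee_rot: [0.545, 0.456, 0.538, -0.453]
contact_force: [1.0, 0.1, 14.7]
width: -0.0001
t 13.4 pos [ 0.5411 -0.0479  0.1995] j [-0.22  0.24  1.63  0.    1.26  1.18] shift cm [ 4.73 -1.86 -0.12] toolx [ 0.01  -0.002 -1.   ] toolz [ 0.173 -0.985  0.004] F [ 1.   0.1 14.7] M [-0.047  0.007 -0.026] w -0.0001
clock: 13.65
position: [0.5299, -0.0499, 0.1808]
ee_rot: [0.544, 0.455, 0.539, -0.454]
contact_force: [-2.4, -1.1, 13.2]
width: 0.0001
t 13.65 pos [ 0.5299 -0.0499  0.1808] j [-0.22  0.24  1.68 -0.    1.21  1.17] shift cm [ 2.87 -0.69 -0.12] toolx [ 0.006 -0.003 -1.   ] toolz [ 0.173 -0.985  0.004] F [-2.4 -1.1 13.2] M [-0.233  0.416  0.003] w 0.0001
```

View pics/s11.png

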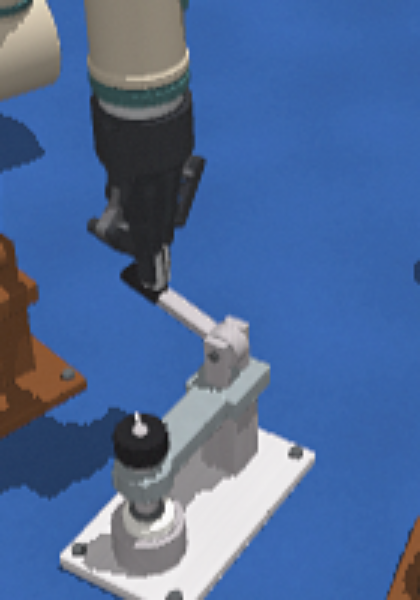

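```bash
python3 -m crank '[[0.6,-0.2,0,0,0,0,0],[1.1,-0.3,0,0,0,0,0],[1.6,-0.4,0,0,0,0,0]]' ;
python3 -m crank '[[0.3,0,0,0,0,0,0],[0.5,0,0,0,0,0,0]]' ;
python3 - <<'E'
from h import *
from rig import eyes
plan([0.523,-0.050,0.152])
E
```

```text
clock: 14.08
position: [0.5245, -0.0508, 0.1641]
ee_rot: [0.543, 0.454, 0.54, -0.455]
contact_force: [-4.8, -2.5, 11.3]
width: -0.0
clock: 14.32
position: [0.5235, -0.051, 0.1587]
ee_rot: [0.542, 0.453, 0.541, -0.456]
contact_force: [-6.6, -2.5, 12.1]
width: -0.0003
t 14.32 pos [ 0.5235 -0.051   0.1587] j [-0.23  0.26  1.72 -0.    1.16  1.17] shift cm [ 0.67 -0.03 -0.11] toolx [-0.001 -0.003 -1.   ] toolz [ 0.174 -0.985  0.003] F [-6.6 -2.5 12.1] M [-0.542  1.116  0.044] w -0.0003
```

```bash
python3 -m crank '[[0.2,0,0,0,0,0,0],[0.4,0,0,0,0,0,0]]' ;
python3 -m crank '[[0.15,0,0,0,0,0,0],[0.3,0,0,0,0,0,0]]' ;
python3 - <<'E'
from h import *
from rig import eyes
d=eyes.get_image("scene"); cv2.imwrite("pics/s12.png",cv2.resize(d["color"][100:300,160:300],None,fx=3,fy=3))
plan([0.523,-0.050,0.152])
E
```

```text
clock: 14.58
position: [0.5229, -0.0511, 0.1546]
ee_rot: [0.542, 0.453, 0.542, -0.456]
contact_force: [-6.7, -3.8, 11.3]
width: 0.0002
clock: 14.82
position: [0.5227, -0.0512, 0.1519]
ee_rot: [0.542, 0.453, 0.542, -0.456]
contact_force: [-9.8, -2.2, 21.7]
width: 0.0001
t 14.88 pos [ 0.5227 -0.0512  0.152 ] j [-0.23  0.26  1.73 -0.    1.15  1.17] shift cm [ 0.    0.06 -0.11] toolx [-0.003 -0.004 -1.   ] toolz [ 0.174 -0.985  0.003] F [-7.3 -4.1 14.1] M [-0.65   1.36  -0.013] w 0.0002
```

View pics/s12.png

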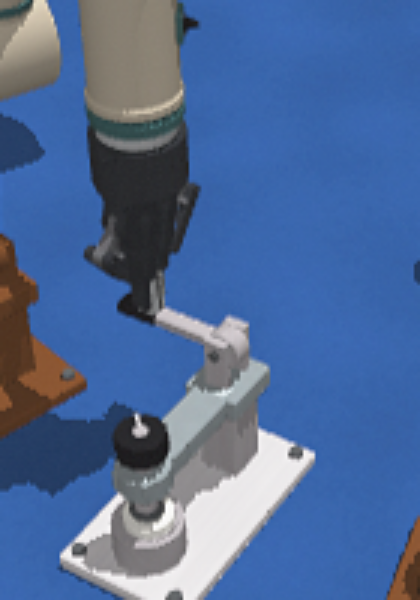

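```bash
python3 -m crank '[[0.1,0,0,0,0,0,0],[0.1,0,0,0,0,0,0]]' ;
python3 -m crank '[[0.1,0,0,0,0,0,0],[0.1,0,0,0,0,0,0]]' 
```

```text
clock: 15.12
position: [0.5226, -0.0512, 0.1519]
ee_rot: [0.542, 0.453, 0.541, -0.456]
contact_force: [-9.9, -3.1, 19.4]
width: 0.0001
clock: 15.38
position: [0.5227, -0.0512, 0.1519]
ee_rot: [0.542, 0.453, 0.541, -0.456]
contact_force: [-10.9, -2.3, 26.2]
width: 0.0001
```

```bash
python3 -m crank '[[0.1,0,0,0,0,0,0],[0.1,0,0,0,0,0,0]]' ;
python3 -m crank '[[-1,0,0,0,0,0,0],[-3,0,0,0,0,0,0],[-8,0,0,0,0,0,0],[-14,0,0,0,0,0,0],[-18,0,0,0,0,0,0]]' ;
python3 -m crank '[[0,5,4,0,0,0,0],[0,10,8,0,0,0,0],[0,10,14,0,0,0,0]]' ;
python3 - <<'E'
from h import *
from rig import eyes
plan([0.523,-0.050,0.152])
d=eyes.get_image("scene"); np.savez("s13.npz",**d);cv2.imwrite("pics/s13.png",cv2.resize(d["color"][150:320,80:330],None,fx=3,fy=3))
d=eyes.get_image("top"); np.savez("t13.npz",**d);cv2.imwrite("pics/t13.png",d["color"])
E
```

```text
clock: 15.62
position: [0.5227, -0.0512, 0.1518]
ee_rot: [0.543, 0.453, 0.541, -0.456]
contact_force: [-13.0, -2.5, 31.0]
width: -0.0001
clock: 16.25
position: [0.5254, -0.0496, 0.3296]
ee_rot: [0.543, 0.455, 0.54, -0.454]
contact_force: [0.0, -0.4, 0.2]
width: 0.0003
clock: 16.62
position: [0.6506, -0.1695, 0.3254]
ee_rot: [0.542, 0.454, 0.542, -0.453]
contact_force: [-0.3, 1.1, 0.3]
width: 0.0001
t 16.62 pos [ 0.6506 -0.1695  0.3254] j [-0.36  0.4   1.1   0.    1.65  1.03] shift cm [ 17.34 -10.47 -14.  ] toolx [ 0.001  0.001 -1.   ] toolz [ 0.177 -0.984 -0.001] F [-0.3  1.1  0.3] M [0.04  0.053 0.013] w 0.0001
```

View pics/s13.png

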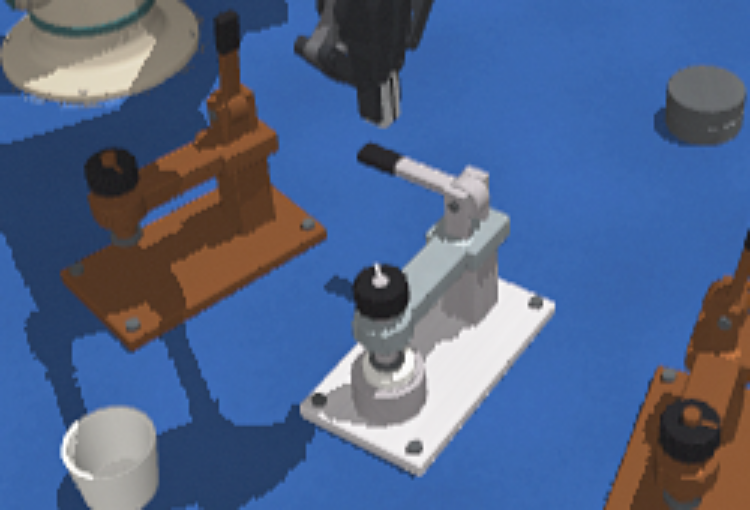

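View pics/t13.png

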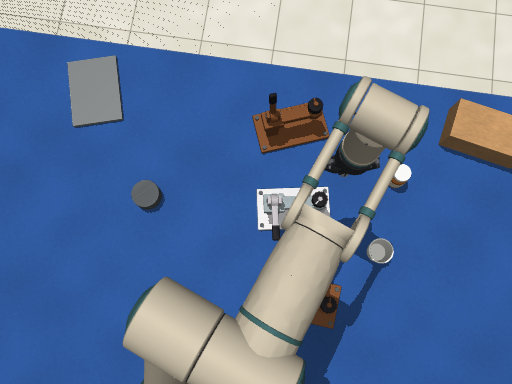

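```bash
python3 - <<'E'
from h import *
d=dict(np.load("s13.npz"))
for u,v in [(203,200),(206,201),(210,203),(220,207),(226,210),(230,212)]: print(u,v,np.round(pt(d,u,v),4))
cv2.imwrite("pics/s13c.png",cv2.resize(d["color"][190:295,180:270],None,fx=6,fy=5,interpolation=cv2.INTER_CUBIC))
E
```

```text
203 200 [ 0.5047 -0.0561  0.1519]
206 201 [ 0.5137 -0.0543  0.1525]
210 203 [ 0.5262 -0.0527  0.1518]
220 207 [ 0.5537 -0.0453  0.1494]
226 210 [ 0.5741 -0.0451  0.1511]
230 212 [ 0.5942 -0.0515  0.1601]
```

View pics/s13c.png

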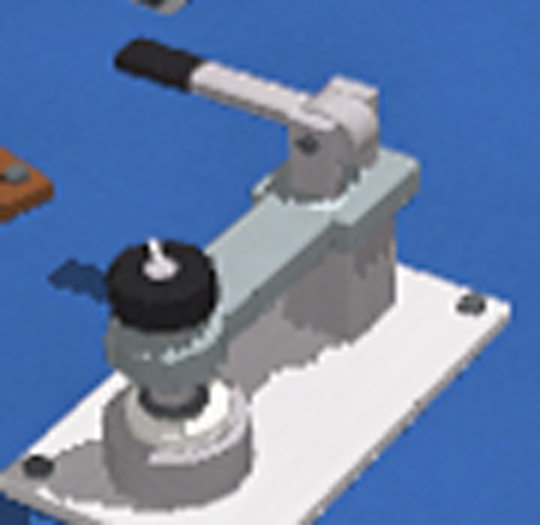

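The lever lies level: its top face is at 151–152 mm from tip to hinge, where 151 (bar) and 152 (grip) are expected. The foot sits on the disc, and the cup, weight and jar are where they were. I'm handing it in.

```bash
python3 -c "
from rig import manip
print(manip.sign_off())"
```

```text
the job is handed in; nothing more can be done
None
```

The disc is clamped and the job is handed in, at about 17 s on the robot's clock; `sign_off` gives no verdict.

- **Nut:** With the lever still open, I turned the nut clockwise 2.66 rad in one grasp. Joint 6 effort began to climb at about 2.25 rad, at the 0.25 N m/rad you gave for contact. I stopped 0.41 rad later, which I estimate as a hold of roughly 55 N.
- **Lever:** I pushed the lever over with shut fingers until it met its stop. There the fingertips stayed at 151.8–151.9 mm while the force rose from 19 to 31 N.
- **Last checks:** The lever's top face reads 149–153 mm along its length, so it is level within the depth noise. The foot is on the disc, and the disc, the bystanders and the brown look-alikes look unmoved. The robot stood clear.
- **Not confirmed:** The final clamp force was not measured. I expect about 145 N from the figures you gave. The wrist moment was noisy (±0.04 N m) and fell to about zero whenever the arm paused, so I judged contact mainly by the joint 6 effort.

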